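# Prop the sleeve chest open and nest the loose sleeve

### The job

Push the lid of the grey chest up and over by its front lip, without flinging it, until it leans back and stays open by itself. Then lower the loose tapered sleeve, collar up, into the mouth of the larger sleeve standing inside the chest until it just rests there loosely and upright, and let go; do not press it tight and do not drop it in. Leave the jars, the can and the tape where they stand.

Things in the scene. Friction and masses are not known exactly. Their poses are not given: they have to be found in the camera images.
- chest: Grey sheet-metal chest, fixed: 160 (x) x 200 (y) x 145 (z) mm outside, walls and floor 6 mm. Origin: centre of its underside, on the bench. Front: -x side, towards the robot; the lid's hinge is on the +x side. Right of it stands the room's upright lamp board, 0.33 m ahead of the robot's base and 0.03 to 0.19 m to its right, top 0.53 m over the bench: keep the arm clear of it.
- lid (a joint): Angle of the chest's lid, rad: 0 closed, grows as it opens. Upright (1.57) is the balance point: below it the lid falls shut, beyond it falls back to its stop at 1.9 and stays. Free hinge. The lid is a plate 190 x 200 x 5 mm, 0.35 kg (2 N at the lip lifts it); closed, its underside is 145 mm above the bench and overhangs the chest's front wall by 30 mm.
- lid_edge (a point): Middle of the lid's front (free) edge, on its underside; moves with the lid. 190 mm from the hinge line.
- lid_hinge (a point): Middle of the hinge line, along the chest's y, at the top of the chest's far wall, 145 mm above the bench.
- outer_sleeve: Larger steel sleeve, loose (about 0.7 kg), standing mouth up on the chest's floor: 80 mm high, base flange 76 mm across and 6 mm thick, 66 mm across outside at the top. Tapered bore 50 mm across at the mouth, narrowing 2.77 mm in diameter per 10 mm of depth, 56 mm deep. A 10 mm drop into it strikes too hard. Origin: centre of its underside.
- outer_mouth (a point): Centre of the larger sleeve's mouth, 80 mm above its underside; z points up, out of the mouth.
- inner_sleeve: Loose aluminium sleeve (0.18 kg) standing small end down on the bench beside the chest, 95 mm high: taper 36 mm across at the bottom to 54 mm at 65 mm height (same taper as the bore), then a straight collar 56 mm across (hollow, 40 mm inside). Origin: centre of its underside. It meets the bore when its underside is 50 mm below the larger sleeve's mouth; the collar then clears the mouth by 15 mm.
- green_jar: Tall jar with screw lid, 67 mm across, 152 mm high, standing in front of the left or right part of the chest's lip. Bystander. Origin: centre of its underside.
- teal_jar: Short jar with screw lid, 69 mm across, 86 mm high, close beside the loose sleeve. Bystander. Origin: centre of its underside.
- red_can: Open can, 69 mm across, 99 mm high, on the other side of the chest from the loose sleeve. Bystander. Origin: centre of its underside.
- tape_black: Roll of tape lying flat, 62 mm across, 18 mm high, in front of the chest. Bystander. Origin: centre of its underside.
Not all that is in view belongs to the job. What is shaped like the inner_sleeve but purple is not meant.

How it is judged:
By the outcome, as a careful person would: the job done as asked, in the order asked, and still so for the second after the job is handed in, with the robot touching nothing.
It also fails if it takes over 72 s, if anything falls off the work surface, if the arm or the gripper's body presses on something with over 40 N, if the wrist force passes 120 N, or if a joint passes its speed limit or range.

### The arm

A 6-joint arm with a two-finger parallel gripper is mounted at the origin on a cart in front of the work surface, level with it; the furniture and walls round the work are solid. World frame = base frame: x ahead of the robot, y to its left, z up, the work surface at z = 0. Lengths are in m, angles in rad, forces in N, time in s.
With the tool pointing down it reaches from about 0.35 to 0.775 m from the base axis. Payload 5.5 kg.
Tool frame: the origin (TCP) lies midway between the tips of the shut fingers; the grasp point (between the pads) lies 19 mm behind it (env.hold_point_z is the distance from the TCP to the grasp point, in m); z points along the fingers, y is the line along which they close (so a half turn about z gives the same grasp; the last joint's range is limited). The gripper opens to 85 mm and grips with 20 to 120 N. Pads are 22 mm wide; open, the fingers measure 114 mm over their backs; the gripper's body (76 mm by 85 mm) begins 54 mm behind the grasp point. The pads swing forward as they close: fully open they stand 13 mm farther back than shut.
Start: joints at [0.988, 0.313, 0.046, 1.304, 0, 1.431], TCP at [0.246, 0.52, 0.231] pointing down, gripper open.
Joint ranges: [-2.76, 2.76], [-0.86, 1.69], [-1.03, 1.26], [-2.2, 2.34], [-1.47, 1.5], [-3.14, 3.14]. Speed limits (rad/s): [2.57, 2.57, 3.14, 3.14, 3.14, 3.14].

### API

Orientations are given as a unit quaternion [w, x, y, z].
In Python, from workcell import env, read_camera gives the robot as it stands. The module is installed in compiled form; this text tells all that it offers.
- The arm moves only by the tool carry_out, never from a script. Its argument "moves" is a list of rows, each an object of numbers: "tx", "ty", "tz": the shift along the world's x, y, z in cm; "wx", "wy", "wz": the turn, a rotation vector about the world's x, y, z in rad; "claw": the closure, from -1 (fully open) to 1 (shut). A call has 1 to 8 rows; each row shifts and turns the commanded pose from where the row before left it; what a row does not reach is not made up. A row lasts 1/8 s, in which the tool goes at most 62.5 mm and 10.7 degrees, less where a joint would pass 70% of its speed; a pose out of reach is approached as far as the arm can. A call is refused whole if a number of a shift passes 6.25 or a number of a turn 0.188, either way. A call with a gripper value outside its range is refused whole. The fingers move at their own pace and stop on an object; "newtons" is the grip in N (left out, the last holds). Time passes only in rows, so rows that do not move let the fingers close. It gives the time, the measured TCP pose, the force, the opening and the grip force at its end, in the units of the state.
- env.get_state(): the state, without advancing time (a new reading comes with each control period).
- read_camera(name): name is "scene" or "top" or "wrist"; returns a dict with "image" (384x512x3 uint8, blue, green, red), "z_map" (384x512 float32, m along the optical axis (not along the pixel's ray), 0 where there is no reading), "fx", "fy", "cx", "cy" (pixels), "camera_from_world" (4x4, takes a point from world to camera coordinates); the wrist camera has in their place "hand_eye" (4x4, takes a point from camera to tool coordinates, whose origin is the TCP and whose axes are the flange's). Camera axes: x right, y down, z forward; pixel columns grow to the right and rows downward; lengths in m; the calibration is good to about 2 mm. A picture is of the moment at which its call begins: read the wrist's pose just before it.
- env.hand_in(): hands the job in; it is judged then, once.
The state is a dict: "clock": time; "joint_pos": joint angles; "qvel": joint speeds; "tau": joint torques, N m; "tcp_pos": TCP position; "orientation": TCP orientation; "wrist_force": force on the tool from outside, world axes, zero at the start; "ft_torque": the same for the moment, N m; "finger_gap": finger opening in m; "grip_force": force on a finger pad.
Only numpy, scipy, OpenCV 4.12 (cv2) and the standard library are available. Lean on these libraries where they do the work, as an engineer would, in place of code of your own. Each camera call takes 0.05 s, during which the arm holds its last target. There are 200 camera calls.

## Working session

There is one attempt and no reset: what is moved stays moved. The work goes in short steps, Python scripts to look and compute and a tool call to move; the robot and the scene stay as the last step left them, time stands still between calls to the robot, and variables do not carry over. Pictures are saved under pics/ and viewed, at most 10 in all, crops included, and the job is handed in when it is done.

Besides the shell and the picture viewer there is one more tool, called after ">>>" as a command line: name --argument value ..., lists and objects as JSON in quotes. carry_out: Moves the arm, as the interface text tells. Its arguments: {"type":"object","properties":{"moves":{"type":"array","items":{"type":"object","properties":{"tx":{"type":"number"},"ty":{"type":"number"},"tz":{"type":"number"},"wx":{"type":"number"},"wy":{"type":"number"},"wz":{"type":"number"},"claw":{"type":"number"}}}},"newtons":{"type":"number"}},"required":["moves"]}

```bash
mkdir -p pics; cat > h.py <<'E'
import numpy as np, cv2
from workcell import env, read_camera
def pts(name):
    st=env.get_state(); c=read_camera(name); z=c["z_map"]; v,u=np.mgrid[:384,:512]
    P=np.stack([(u-c["cx"])/c["fx"]*z,(v-c["cy"])/c["fy"]*z,z],-1)
    if name=="wrist":
        w,x,y,q=st["orientation"]; from scipy.spatial.transform import Rotation as R
        T=np.eye(4);T[:3,:3]=R.from_quat([x,y,q,w]).as_matrix();T[:3,3]=st["tcp_pos"];M=T@c["hand_eye"]
    else: M=np.linalg.inv(c["camera_from_world"])
    W=P@M[:3,:3].T+M[:3,3]; W[z==0]=np.nan
    return c["image"],W
E
python3 - <<'E'
from h import *
ims=[]
for n in("scene","top"):
    im,W=pts(n); np.save(n+".npy",W); cv2.imwrite(n+"_raw.png",im); cv2.imwrite(f"pics/{n}1.png",cv2.resize(im,(800,600)))
print(env.get_state())
E
```

```text
{'clock': 0.1, 'joint_pos': array([ 9.88433434e-01,  3.13915357e-01,  4.51147163e-02,  1.30363028e+00,
       -4.40500200e-05,  1.43119680e+00]), 'qvel': array([-0.00016176, -0.00130091,  0.00171559, -0.00029833,  0.0006004 ,
        0.00040788]), 'tau': array([ 2.82059227e-03, -4.81725633e+01,  2.99244493e+01,  1.28331006e-02,
       -1.07080334e-04, -1.54844338e-05]), 'tcp_pos': array([0.24611732, 0.51915641, 0.23051277]), 'orientation': array([-2.68058194e-04,  2.19577704e-01,  9.75594672e-01, -7.72403532e-04]), 'wrist_force': array([-0.20686153,  0.05056109,  0.26161411]), 'ft_torque': array([-0.01241904,  0.00408187, -0.06423422]), 'grip_force': 0.0, 'finger_gap': 0.08547270979050768}
```

View pics/scene1.png

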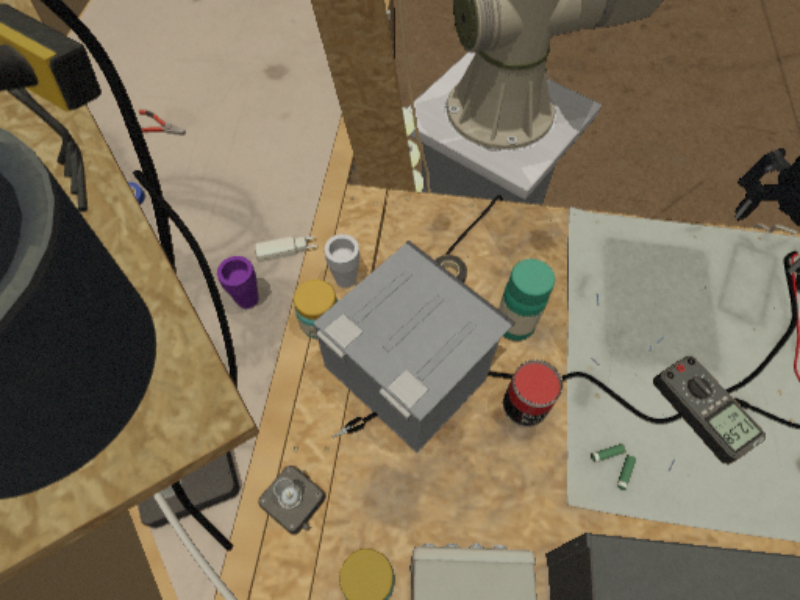

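View pics/top1.png

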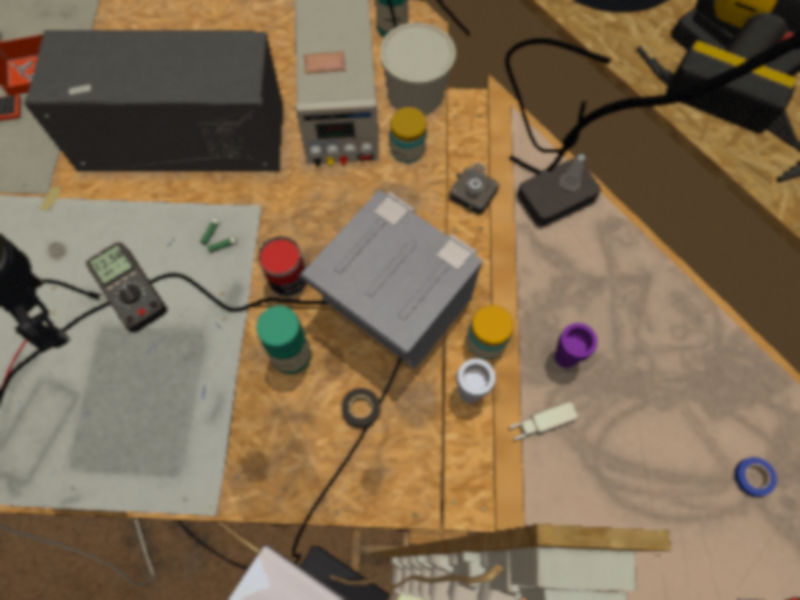

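The scene picture shows the grey chest with its hinge plates at (340,335) and (408,390). The light sleeve is at (342,258), the purple decoy at (238,280), the teal jar with yellow lid at (315,305), the green jar at (527,298), the can at (532,392) and the tape at (450,268). In the top picture the sleeve is at (476,380), the decoy at (575,345), the near teal jar at (490,330), and a lookalike jar at (408,133).
Candidates for the inner sleeve are the light one at top (476,380) and the purple one at (575,345). I choose the light one.

```bash
python3 - <<'E'
from h import *
for n in("top","scene"):
    W=np.load(n+".npy"); im=cv2.imread(n+"_raw.png")
    X,Y,Z=W[...,0],W[...,1],W[...,2]
    print(n)
    s=(512/800)
    seeds={"top":dict(lid=(392,275),sleeve=(476,364),teal=(490,325),green=(280,328),can=(281,255),tape=(361,392)),
     "scene":dict(lid=(410,330),sleeve=(331,243),teal=(315,300),green=(530,275),can=(533,380),tape=(440,262))}[n]
    for k,(u,v) in seeds.items():
        p=W[int(v*s),int(u*s)]
        d={"lid":.16,"sleeve":.045,"teal":.055,"green":.05,"can":.05,"tape":.045}[k]
        h={"lid":.15,"sleeve":.095,"teal":.086,"green":.152,"can":.099,"tape":.018}[k]
        m=(np.hypot(X-p[0],Y-p[1])<d)&(abs(Z-h)<.006)
        if k=="lid": m=(np.hypot(X-p[0],Y-p[1])<d)&(abs(Z-.15)<.008)
        q=W[m]; 
        if len(q)<8: print(k,p,len(q)); continue
        if k=="lid":
            r=cv2.minAreaRect((q[:,:2]*1000).astype(np.float32)); print(k,r,cv2.boxPoints(r).round(0).tolist(),np.median(q[:,2]))
        else:
            c,rad=cv2.minEnclosingCircle((q[:,:2]*1000).astype(np.float32)); print(k,np.round(c,1),round(rad,1),np.median(q[:,2]).round(4),len(q))
im=cv2.imread("top_raw.png")[200:270,270:400]; cv2.imwrite("pics/crop.png",cv2.resize(im,(780,420),interpolation=cv2.INTER_CUBIC))
E
```

```text
top
lid ((545.5733642578125, 208.00123596191406), (200.21170043945312, 265.0072937011719), 84.12295532226562) [[404.0, 122.0], [667.0, 95.0], [688.0, 294.0], [424.0, 321.0]] 0.15116252801838237
sleeve [531.5  25.6] 44.2 0.0947 213
teal [603.8  39.1] 33.0 0.0858 533
green [409.4 294.4] 31.5 0.1516 577
can [519.3 381.9] 35.1 0.0959 126
tape [398.8 151.6] 30.7 0.0179 268
scene
lid ((579.8129272460938, 205.37008666992188), (200.40512084960938, 200.20657348632812), 84.05966186523438) [[470.0, 116.0], [669.0, 95.0], [690.0, 295.0], [491.0, 315.0]] 0.15063091356553238
sleeve [517.1  16.2] 28.3 0.0942 160
teal [605.7  38.8] 32.8 0.0855 496
green [412.8 294.8] 32.0 0.1508 532
can [522.1 382.3] 34.2 0.0972 120
tape [392.6 148.8] 26.0 0.0171 123
```

View pics/crop.png

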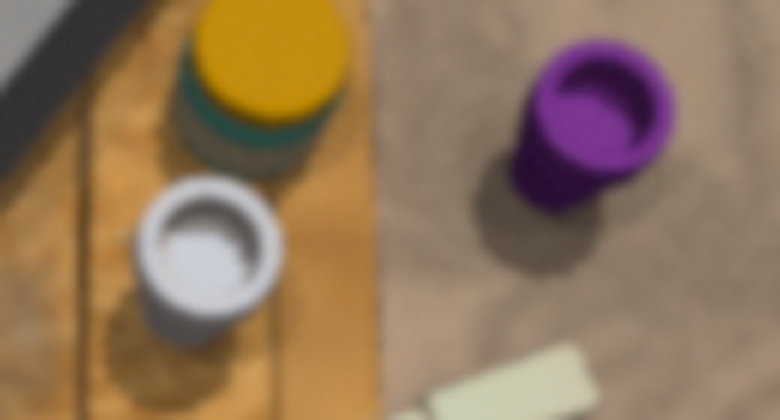

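The crop shows the light sleeve at its (208,245) and the purple decoy at (605,110); the light one is the right shape and colour, at world (516,16) mm beside the teal jar. The sizes and heights also agree with the text: lid about 0.15, sleeve 0.0945, jar 0.152. Next I go in front of the lip with the fingers closed.

>>> carry_out --moves '[{"tx": 2.17, "ty": -4.18, "tz": 0.25, "wz": 0.0425, "claw": 1}, {"tx": 2.17, "ty": -4.18, "tz": 0.25, "wz": 0.0425, "claw": 1}, {"tx": 2.17, "ty": -4.18, "tz": 0.25, "wz": 0.0425, "claw": 1}, {"tx": 2.17, "ty": -4.18, "tz": 0.25, "wz": 0.0425, "claw": 1}, {"tx": 2.17, "ty": -4.18, "tz": 0.25, "wz": 0.0425, "claw": 1}, {"tx": 2.17, "ty": -4.18, "tz": 0.25, "wz": 0.0425, "claw": 1}, {"tx": 2.17, "ty": -4.18, "tz": 0.25, "wz": 0.0425, "claw": 1}, {"tx": 2.17, "ty": -4.18, "tz": 0.25, "wz": 0.0425, "claw": 1}]'

```text
invalid input at $.moves[0]: expected keys tx, ty, tz, wx, wy, wz, claw
```

>>> carry_out --moves '[{"wx": -0.016, "wy": -0.157, "claw": 1}, {"wx": -0.016, "wy": -0.157, "claw": 1}, {"wx": -0.016, "wy": -0.157, "claw": 1}, {"wx": -0.016, "wy": -0.157, "claw": 1}, {"wx": -0.016, "wy": -0.157, "claw": 1}, {"claw": 1}]'

```text
invalid input at $.moves[0]: expected keys tx, ty, tz, wx, wy, wz, claw
```

>>> carry_out --moves '[{"tx": 2.17, "ty": -4.18, "tz": 0.25, "wx": 0, "wy": 0, "wz": 0.0425, "claw": 1}, {"tx": 2.17, "ty": -4.18, "tz": 0.25, "wx": 0, "wy": 0, "wz": 0.0425, "claw": 1}, {"tx": 2.17, "ty": -4.18, "tz": 0.25, "wx": 0, "wy": 0, "wz": 0.0425, "claw": 1}, {"tx": 2.17, "ty": -4.18, "tz": 0.25, "wx": 0, "wy": 0, "wz": 0.0425, "claw": 1}, {"tx": 2.17, "ty": -4.18, "tz": 0.25, "wx": 0, "wy": 0, "wz": 0.0425, "claw": 1}, {"tx": 2.17, "ty": -4.18, "tz": 0.25, "wx": 0, "wy": 0, "wz": 0.0425, "claw": 1}, {"tx": 2.17, "ty": -4.18, "tz": 0.25, "wx": 0, "wy": 0, "wz": 0.0425, "claw": 1}, {"tx": 2.17, "ty": -4.18, "tz": 0.25, "wx": 0, "wy": 0, "wz": 0.0425, "claw": 1}]'

```text
clock: 1.1
tcp_pos: [0.4203, 0.1837, 0.2512]
orientation: [-0.0, 0.051, 0.999, 0.0]
wrist_force: [1.2, 0.8, 0.2]
finger_gap: -0.0003
grip_force: 0.0
```

>>> carry_out --moves '[{"tx": 0, "ty": 0, "tz": 0, "wx": -0.016, "wy": -0.157, "wz": 0, "claw": 1}, {"tx": 0, "ty": 0, "tz": 0, "wx": -0.016, "wy": -0.157, "wz": 0, "claw": 1}, {"tx": 0, "ty": 0, "tz": 0, "wx": -0.016, "wy": -0.157, "wz": 0, "claw": 1}, {"tx": 0, "ty": 0, "tz": 0, "wx": -0.016, "wy": -0.157, "wz": 0, "claw": 1}, {"tx": 0, "ty": 0, "tz": 0, "wx": -0.016, "wy": -0.157, "wz": 0, "claw": 1}, {"tx": 0, "ty": 0, "tz": 0, "wx": 0, "wy": 0, "wz": 0, "claw": 1}]'

```text
clock: 1.85
tcp_pos: [0.4149, 0.1838, 0.2454]
orientation: [0.38, 0.045, 0.924, -0.021]
wrist_force: [-0.2, -0.5, -0.3]
finger_gap: 0.0003
grip_force: 0.0
```

>>> carry_out --moves '[{"tx": 0.25, "ty": 0, "tz": -3.2, "wx": 0, "wy": 0, "wz": 0, "claw": 1}, {"tx": 0.25, "ty": 0, "tz": -3.2, "wx": 0, "wy": 0, "wz": 0, "claw": 1}, {"tx": 0.25, "ty": 0, "tz": -3.2, "wx": 0, "wy": 0, "wz": 0, "claw": 1}, {"tx": 0.25, "ty": 0, "tz": -3.4, "wx": 0, "wy": 0, "wz": 0, "claw": 1}, {"tx": 2, "ty": 0, "tz": 0, "wx": 0, "wy": 0, "wz": 0, "claw": 1}, {"tx": 2, "ty": 0, "tz": 0, "wx": 0, "wy": 0, "wz": 0, "claw": 1}, {"tx": 2, "ty": 0, "tz": 0, "wx": 0, "wy": 0, "wz": 0, "claw": 1}, {"tx": 0, "ty": 0, "tz": 0, "wx": 0, "wy": 0, "wz": 0, "claw": 1}]'

```text
clock: 2.85
tcp_pos: [0.5004, 0.1988, 0.1376]
orientation: [0.372, 0.051, 0.927, -0.027]
wrist_force: [-4.5, 0.2, -2.0]
finger_gap: 0.0002
grip_force: 1.0
```

```bash
python3 - <<'E'
from h import *
s=env.get_state();print(s["joint_pos"].round(3),s["tcp_pos"],s["wrist_force"])
im,W=pts("scene"); cv2.imwrite("pics/s2.png",cv2.resize(im[60:330,150:400],(741,600+200))[:600])
E
```

```text
[ 0.435 -0.045 -0.95  -0.014 -0.377  0.41 ] [0.50035421 0.19875868 0.13759246] [-4.49922404  0.22436468 -2.03857083]
```

View pics/s2.png

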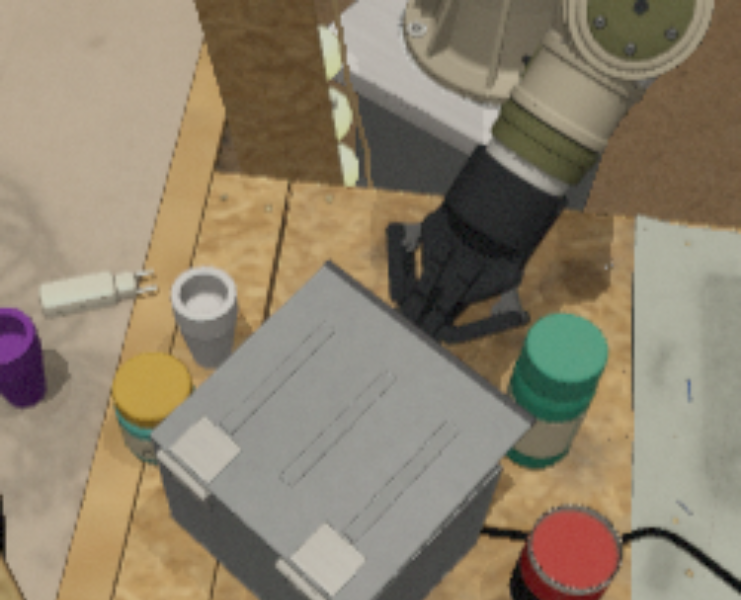

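The picture shows the closed fingertips at the lip near (425,320), clear of the green jar at (560,390). The wrist force also says the lip rests on the fingers. Lifting slowly.

>>> carry_out --moves '[{"tx": 0, "ty": -0.2, "tz": 1, "wx": 0, "wy": 0, "wz": 0, "claw": 1}, {"tx": 0, "ty": -0.2, "tz": 1, "wx": 0, "wy": 0, "wz": 0, "claw": 1}, {"tx": 0, "ty": -0.2, "tz": 1, "wx": 0, "wy": 0, "wz": 0, "claw": 1}, {"tx": 0, "ty": -0.2, "tz": 1, "wx": 0, "wy": 0, "wz": 0, "claw": 1}, {"tx": 0, "ty": 0, "tz": 0, "wx": 0, "wy": 0, "wz": 0, "claw": 1}]'

```text
clock: 3.52
tcp_pos: [0.4998, 0.1913, 0.1795]
orientation: [0.374, 0.051, 0.926, -0.026]
wrist_force: [-3.3, 0.3, -2.0]
finger_gap: 0.0004
grip_force: 1.3
```

```bash
cat > lid.py <<'E'
from h import *
im,W=pts("scene"); e=np.array([.9945,-.105]); n=np.array([.105,.9945]); hg=np.array([.6695,.1956])
D=W[...,:2]-hg; a=-(D@e); b=D@n
m=(abs(b+.06)<.03)&(a>.02)&(a<.18)&(W[...,2]>.14)
m2=(abs(b-.07)<.02)&(a>-.1)&(a<.2)&(W[...,2]>.14)
for k in(m,m2):
    q=np.c_[a[k],W[...,2][k]]
    if len(q)>20:
        l=np.linalg.lstsq(np.c_[q[:,0],np.ones(len(q))],q[:,1],rcond=None)[0]; print(len(q),"phi",np.arctan(l[0]).round(3),"zmax",q[:,1].max(),"a",q[:,0].min(),q[:,0].max())
s=env.get_state();print(s["clock"],s["joint_pos"].round(3),s["tcp_pos"].round(4),s["wrist_force"].round(1))
E
python3 lid.py
```

```text
2057 phi 0.322 zmax 0.2137948680661571 a 0.02005879271691333 0.179222403024466
1953 phi 0.323 zmax 0.213520342873867 a -0.009508184590755567 0.17963011183991068
3.575 [ 0.417 -0.13  -0.897  0.113 -0.366  0.394] [0.4994 0.1914 0.1786] [-1.7  0.5 -1.9]
```

>>> carry_out --moves '[{"tx": 0.4, "ty": -0.04, "tz": 1.67, "wx": 0, "wy": 0, "wz": 0, "claw": 1}, {"tx": 0.6, "ty": -0.06, "tz": 1.62, "wx": 0, "wy": 0, "wz": 0, "claw": 1}, {"tx": 0.75, "ty": -0.08, "tz": 1.55, "wx": 0, "wy": 0, "wz": 0, "claw": 1}, {"tx": 0.9, "ty": -0.09, "tz": 1.47, "wx": 0, "wy": 0, "wz": 0, "claw": 1}, {"tx": 1.03, "ty": -0.1, "tz": 1.37, "wx": 0, "wy": 0, "wz": 0, "claw": 1}, {"tx": 1.17, "ty": -0.12, "tz": 1.26, "wx": 0, "wy": 0, "wz": 0, "claw": 1}, {"tx": 1.28, "ty": -0.13, "tz": 1.15, "wx": 0, "wy": 0, "wz": 0, "claw": 1}, {"tx": 1.38, "ty": -0.14, "tz": 1.0, "wx": 0, "wy": 0, "wz": 0, "claw": 1}]'

```text
clock: 4.58
tcp_pos: [0.5748, 0.1837, 0.2886]
orientation: [0.373, 0.051, 0.926, -0.026]
wrist_force: [-1.5, -0.3, -1.0]
finger_gap: 0.0
grip_force: 0.6
```

```bash
python3 lid.py
```

```text
2597 phi 0.896 zmax 0.43074323117737795 a 0.02008792485403353 0.17982087547473596
1849 phi 0.825 zmax 0.31600621314798694 a -0.009737232952746868 0.15833758019677116
4.625 [ 0.327 -0.126 -0.594  0.386 -0.309  0.321] [0.5771 0.1838 0.2911] [2.  0.1 0.6]
```

>>> carry_out --moves '[{"tx": 1.05, "ty": -0.11, "tz": 0.6, "wx": 0, "wy": 0, "wz": 0, "claw": 1}, {"tx": 1.09, "ty": -0.11, "tz": 0.52, "wx": 0, "wy": 0, "wz": 0, "claw": 1}, {"tx": 1.11, "ty": -0.11, "tz": 0.45, "wx": 0, "wy": 0, "wz": 0, "claw": 1}, {"tx": 1.15, "ty": -0.12, "tz": 0.36, "wx": 0, "wy": 0, "wz": 0, "claw": 1}, {"tx": 1.0, "ty": -0.1, "tz": 0.29, "wx": 0, "wy": 0, "wz": 0, "claw": 1}, {"tx": 0.8, "ty": -0.08, "tz": 0.15, "wx": 0, "wy": 0, "wz": 0, "claw": 1}, {"tx": 0.6, "ty": -0.06, "tz": 0.1, "wx": 0, "wy": 0, "wz": 0, "claw": 1}, {"tx": 0.6, "ty": -0.06, "tz": 0, "wx": 0, "wy": 0, "wz": 0, "claw": 1}]'

```text
clock: 5.62
tcp_pos: [0.649, 0.1763, 0.3138]
orientation: [0.373, 0.051, 0.926, -0.026]
wrist_force: [0.7, 0.0, 0.3]
finger_gap: -0.0002
grip_force: 0.1
```

```bash
python3 - <<'E'
from h import *
im,W=pts("scene"); e=np.array([.9945,-.105]); n=np.array([.105,.9945]); hg=np.array([.6695,.1956])
D=W[...,:2]-hg; a=-(D@e); b=D@n
for z in np.arange(.2,.36,.02):
    m=(abs(b-.08)<.015)&(abs(W[...,2]-z)<.005)&(a>-.15)&(a<.15)
    if m.sum()>3: print(z.round(2),m.sum(),np.median(a[m]).round(4),a[m].min().round(4),a[m].max().round(4))
s=env.get_state();print(s["clock"],s["joint_pos"].round(3),s["tcp_pos"].round(4),s["wrist_force"].round(1))
E
```

```text
0.2 31 -0.0024 -0.0047 -0.0016
0.22 39 -0.0008 -0.0018 0.0001
0.24 38 0.0007 -0.0019 0.0018
0.26 39 0.0021 0.001 0.0032
0.28 43 0.0036 0.0004 0.0046
0.3 47 0.0052 0.0038 0.0063
0.32 51 0.0066 0.005 0.0081
0.34 77 0.0094 0.006 0.0134
5.675 [ 0.263 -0.019 -0.44   0.42  -0.266  0.271] [0.6496 0.1762 0.3138] [ 1.7  0.4 -0.3]
```

>>> carry_out --moves '[{"tx": 0.4, "ty": -0.04, "tz": 0, "wx": 0, "wy": 0, "wz": 0, "claw": 1}, {"tx": 0.4, "ty": -0.04, "tz": 0, "wx": 0, "wy": 0, "wz": 0, "claw": 1}, {"tx": 0.4, "ty": -0.04, "tz": 0, "wx": 0, "wy": 0, "wz": 0, "claw": 1}, {"tx": 0.4, "ty": -0.04, "tz": 0, "wx": 0, "wy": 0, "wz": 0, "claw": 1}, {"tx": 0.4, "ty": -0.04, "tz": 0, "wx": 0, "wy": 0, "wz": 0, "claw": 1}, {"tx": 0.4, "ty": -0.04, "tz": 0, "wx": 0, "wy": 0, "wz": 0, "claw": 1}, {"tx": 0.4, "ty": -0.04, "tz": 0, "wx": 0, "wy": 0, "wz": 0, "claw": 1}, {"tx": 0.4, "ty": -0.04, "tz": 0, "wx": 0, "wy": 0, "wz": 0, "claw": 1}]'

```text
clock: 6.68
tcp_pos: [0.6809, 0.1731, 0.3136]
orientation: [0.373, 0.051, 0.926, -0.026]
wrist_force: [-0.0, -0.0, -0.8]
finger_gap: -0.0001
grip_force: 0.0
```

>>> carry_out --moves '[{"tx": 0.3, "ty": -0.03, "tz": 0, "wx": 0, "wy": 0, "wz": 0, "claw": 1}, {"tx": 0.3, "ty": -0.03, "tz": 0, "wx": 0, "wy": 0, "wz": 0, "claw": 1}, {"tx": 0, "ty": 0, "tz": 0, "wx": 0, "wy": 0, "wz": 0, "claw": 1}, {"tx": 0, "ty": 0, "tz": 0, "wx": 0, "wy": 0, "wz": 0, "claw": 1}, {"tx": -2, "ty": 0.2, "tz": 1, "wx": 0, "wy": 0, "wz": 0, "claw": 1}, {"tx": -4, "ty": 0.4, "tz": 2, "wx": 0, "wy": 0, "wz": 0, "claw": 1}, {"tx": -5, "ty": 0.5, "tz": 2, "wx": 0, "wy": 0, "wz": 0, "claw": 1}, {"tx": -5, "ty": 0.5, "tz": 2, "wx": 0, "wy": 0, "wz": 0, "claw": -1}]'

```text
clock: 7.68
tcp_pos: [0.5251, 0.1884, 0.3842]
orientation: [0.373, 0.051, 0.926, -0.026]
wrist_force: [-0.2, 0.2, 0.7]
finger_gap: 0.017
grip_force: 0.0
```

```bash
python3 - <<'E'
from h import *
for n in("scene","top"):
    im,W=pts(n); np.save(n+".npy",W); cv2.imwrite(n+"_raw.png",im)
    if n=="scene": cv2.imwrite("pics/s3.png",cv2.resize(im,(800,600)))
    e=np.array([.9945,-.105]); nn=np.array([.105,.9945]); c=np.array([.590,.204])
    a=(W[...,:2]-c)@e; b=(W[...,:2]-c)@nn; Z=W[...,2]
    for z0,z1 in((.078,.094),(.2,.22),(.3,.31)):
        m=(Z>z0)&(Z<z1)&(abs(b)<.09)&(a>-.07)&(a<(.07 if z0<.1 else .3)); q=W[m]
        if len(q)>10: print(n,z0,len(q),"a",a[m].min().round(3),np.median(a[m]).round(3),a[m].max().round(3),"circ",cv2.minEnclosingCircle((q[:,:2]*1000).astype(np.float32)),np.median(q[:,2]))
s=env.get_state();print(s["clock"],s["joint_pos"].round(3),s["tcp_pos"].round(4),s["wrist_force"].round(1))
E
```

```text
scene 0.078 327 a -0.022 0.01 0.043 circ ((602.8934326171875, 222.4984588623047), 33.29998779296875) 0.08549208544934672
scene 0.2 75 a 0.1 0.103 0.107 circ ((692.5197143554688, 192.53378295898438), 87.59480285644531) 0.21016884729925034
scene 0.3 49 a 0.134 0.136 0.137 circ ((725.1510009765625, 189.69642639160156), 89.88285827636719) 0.30406543185787926
top 0.078 171 a -0.024 0.016 0.043 circ ((601.0598754882812, 221.66065979003906), 33.525089263916016) 0.08569565173402094
top 0.2 526 a 0.096 0.102 0.247 circ ((751.39697265625, 187.80633544921875), 108.206787109375) 0.21016141184182774
top 0.3 337 a 0.13 0.135 0.257 circ ((752.6567993164062, 186.72625732421875), 93.9639663696289) 0.304976724379628
7.775 [ 0.385 -0.253 -0.45   0.67  -0.344  0.365] [0.5239 0.1894 0.3874] [0.9 0.4 0.4]
```

View pics/s3.png

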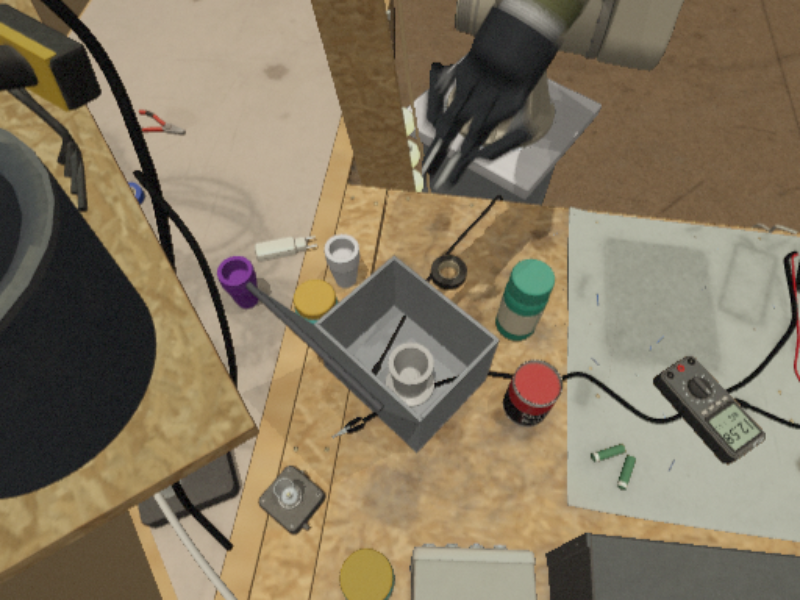

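The picture shows the lid leaning back past its balance point, at about 1.91 rad. The larger sleeve is inside at (411,368), with its mouth at world (602,222) mm. The loose sleeve is still at (342,258). Next I work out the arm's width and lateral offset, to stay clear of the lamp board.

```bash
cat > fk.py <<'E'
import numpy as np
from scipy.optimize import least_squares
from scipy.spatial.transform import Rotation as R
data=[([0.98843,0.313915,0.045115,1.30363,0],[.24612,.51916,.23051]),([0.435,-0.045,-0.95,-0.014,-0.377],[.50035,.19876,.13759]),
([0.417,-0.13,-0.897,0.113,-0.366],[.4994,.1914,.1786]),([0.327,-0.126,-0.594,0.386,-0.309],[.5771,.1838,.2911]),
([0.263,-0.019,-0.44,0.42,-0.266],[.6496,.1762,.3138]),([0.385,-0.253,-0.45,0.67,-0.344],[.5239,.1894,.3874])]
def fk(q,p):
    h,l1,l2,off,L,x0=p[:6]; q1,q2,q3,q4,q5=q; a=q2-q3; t=a+q4
    E=np.array([x0+l1*np.sin(q2),0,h+l1*np.cos(q2)])
    Wr=E+l2*np.array([np.cos(a),0,-np.sin(a)])+[0,off,0]
    d=np.array([np.cos(t)*np.cos(q5),np.sin(q5),-np.sin(t)*np.cos(q5)])
    # d1: link between the j4 and j5 axes, l3
    T=Wr+p[6]*np.array([np.cos(t),0,-np.sin(t)])+L*d
    Rz=R.from_euler('z',q1).as_matrix()
    return Rz@E,Rz@Wr,Rz@T,Rz@d
P=least_squares(lambda p:np.concatenate([fk(q,p)[2]-x for q,x in data]+[1e-3*(p-[.3,.4,.4,.08,.25,0,.05])]),[.3,.4,.4,.08,.25,0,.05]).x
def ik(T,d,q0=(0.1,.2,-.3,1,0)):
    f=lambda q:np.r_[fk(q,P)[2]-T,fk(q,P)[3]-d]
    r=least_squares(f,q0,bounds=([-2.7,-.86,-1.03,-2.2,-1.47],[2.7,1.69,1.26,2.3,1.5])); return r.x,np.abs(r.fun).max()
E
python3 - <<'E'
from fk import *
print("P",P.round(4),[np.abs(fk(q,P)[2]-x).max().round(4) for q,x in data])
q,x=data[-1]; E,Wr,T,d=fk(q,P); print("E",E.round(3),"Wr",Wr.round(3),"d",d.round(3))
c,s=np.cos(q[0]),np.sin(q[0])
for n in("scene","top"):
    W=np.load(n+".npy"); X,Y,Z=W[...,0],W[...,1],W[...,2]
    f=X*c+Y*s; l=-X*s+Y*c
    for f0 in np.arange(-.05,.4,.05):
        m=(abs(f-f0)<.01)&(abs(l)<.25)&(Z>.28)
        if m.sum()>15: print(n,f0.round(2),m.sum(),"lat",np.percentile(l[m],[1,50,99]).round(3),"z",np.percentile(Z[m],[2,50,98]).round(3))
for tilt in(0,15,20,25,30):
  for az in(60,90,):
    t=np.radians(tilt);b=np.radians(az)
    # wrist leans toward azimuth az
    d=np.array([-np.sin(t)*np.cos(b),-np.sin(t)*np.sin(b),-np.cos(t)])
    T=np.array([.516,.016,.082])+.019*d
    q,e=ik(T,d); E,Wr,_,_=fk(q,P); k=(.33-E[0])/(Wr[0]-E[0]); print(tilt,az,q.round(2),e.round(4),"Wr",Wr.round(3),"E",E.round(3),"z@.33",(E+k*(Wr-E)).round(3))
E
```

```text
P [0.2872 0.5343 0.4157 0.077  0.2889 0.0082 0.1756] [np.float64(0.01), np.float64(0.0162), np.float64(0.0114), np.float64(0.0024), np.float64(0.0071), np.float64(0.0137)]
E [-0.116 -0.047  0.805] Wr [0.233 0.177 0.723] d [ 0.691 -0.084 -0.718]
scene 0.05 533 lat [0.134 0.202 0.244] z [0.28  0.294 0.311]
scene 0.2 67 lat [-0.164 -0.159 -0.154] z [0.283 0.312 0.338]
scene 0.25 1133 lat [-0.249 -0.208 -0.167] z [0.282 0.321 0.358]
top 0.2 3513 lat [-0.243  0.037  0.066] z [0.313 0.735 0.755]
top 0.25 3853 lat [-0.247  0.037  0.092] z [0.437 0.744 0.758]
top 0.3 2930 lat [0.031 0.051 0.11 ] z [0.627 0.749 0.757]
top 0.35 1738 lat [0.038 0.053 0.111] z [0.584 0.676 0.695]
0 60 [-0.12  0.34 -0.34  0.89  0.  ] 0.0 Wr [0.516 0.016 0.528] E [ 0.187 -0.022  0.79 ] z@.33 [ 0.33  -0.006  0.676]
0 90 [-0.12  0.34 -0.34  0.89  0.  ] 0.0 Wr [0.516 0.016 0.528] E [ 0.187 -0.022  0.79 ] z@.33 [ 0.33  -0.006  0.676]
15 60 [-0.    0.45 -0.19  1.06 -0.23] 0.0 Wr [0.574 0.076 0.517] E [ 0.243 -0.     0.767] z@.33 [0.33  0.02  0.701]
15 90 [ 0.02  0.37 -0.33  0.88 -0.26] 0.0 Wr [0.517 0.086 0.518] E [0.2   0.003 0.786] z@.33 [0.33  0.037 0.676]
20 60 [ 0.03  0.5  -0.14  1.12 -0.29] 0.0 Wr [0.595 0.097 0.508] E [0.264 0.009 0.756] z@.33 [0.33  0.026 0.707]
20 90 [ 0.06  0.39 -0.32  0.88 -0.35] 0.0 Wr [0.52  0.109 0.511] E [0.21  0.013 0.782] z@.33 [0.33  0.05  0.677]
25 60 [ 0.07  0.55 -0.08  1.19 -0.36] 0.0 Wr [0.617 0.118 0.497] E [0.288 0.019 0.742] z@.33 [0.33  0.032 0.711]
25 90 [ 0.1   0.41 -0.31  0.9  -0.43] 0.0 Wr [0.524 0.131 0.502] E [0.222 0.023 0.777] z@.33 [0.33  0.061 0.678]
30 60 [ 0.09  0.61 -0.02  1.27 -0.42] 0.0 Wr [0.639 0.138 0.482] E [0.311 0.03  0.726] z@.33 [0.33  0.036 0.712]
30 90 [ 0.14  0.44 -0.29  0.92 -0.52] 0.0 Wr [0.53  0.153 0.491] E [0.236 0.033 0.77 ] z@.33 [0.33  0.072 0.68 ]
```

>>> carry_out --moves '[{"tx": -0.1, "ty": -2.16, "tz": -0.8, "wx": 0.01, "wy": 0.095, "wz": 0, "claw": -1}, {"tx": -0.1, "ty": -2.16, "tz": -0.8, "wx": 0.01, "wy": 0.095, "wz": 0, "claw": -1}, {"tx": -0.1, "ty": -2.16, "tz": -0.8, "wx": 0.01, "wy": 0.095, "wz": 0, "claw": -1}, {"tx": -0.1, "ty": -2.16, "tz": -0.8, "wx": 0.01, "wy": 0.095, "wz": 0, "claw": -1}, {"tx": -0.1, "ty": -2.16, "tz": -0.8, "wx": 0.01, "wy": 0.095, "wz": 0, "claw": -1}, {"tx": -0.1, "ty": -2.16, "tz": -0.8, "wx": 0.01, "wy": 0.095, "wz": 0, "claw": -1}, {"tx": -0.1, "ty": -2.16, "tz": -0.8, "wx": 0.01, "wy": 0.095, "wz": 0, "claw": -1}, {"tx": -0.1, "ty": -2.16, "tz": -0.8, "wx": 0.01, "wy": 0.095, "wz": 0, "claw": -1}]'

```text
clock: 8.78
tcp_pos: [0.5193, 0.0146, 0.3192]
orientation: [-0.0, 0.052, 0.999, -0.007]
wrist_force: [-0.5, -0.0, 0.2]
finger_gap: 0.0859
grip_force: 0.0
```

```bash
cat > ring.py <<'E'
from h import *
from fk import fk,P,R
def ring(name,guess,h,r,tol=.006):
    im,W=pts(name); m=(np.hypot(W[...,0]-guess[0],W[...,1]-guess[1])<r+.012)&(abs(W[...,2]-h)<tol); q=W[m]
    if len(q)<10: return None
    return np.round(cv2.minEnclosingCircle((q[:,:2]*1000).astype(np.float32)),1) if 0 else (np.round(cv2.minEnclosingCircle((q[:,:2]*1000).astype(np.float32))[0],1),round(cv2.minEnclosingCircle((q[:,:2]*1000).astype(np.float32))[1],1),np.median(q[:,2]).round(4),len(q))
def st():
    s=env.get_state(); w,x,y,z=s["orientation"]; A=R.from_quat([x,y,z,w]).as_matrix()
    print(s["clock"],"j",s["joint_pos"].round(3),"tcp",s["tcp_pos"].round(4),"F",s["wrist_force"].round(1),"gap",round(s["finger_gap"],4))
    print("tilt-fix rotvec",np.cross(A[:,2],[0,0,-1]).round(4),"closing deg",np.degrees(np.arctan2(A[1,1],A[0,1])).round(1))
E
python3 - <<'E'
from ring import *
st()
for n in("wrist","scene","top"): print(n,ring(n,(.517,.016),.095,.028))
E
```

```text
8.775 j [-0.118  0.196  0.105  1.479 -0.014 -0.014] tcp [0.5193 0.0146 0.3192] F [-0.5 -0.   0.2] gap 0.0859
tilt-fix rotvec [ 0.0136 -0.0013  0.    ] closing deg 84.0
wrist (array([514.1,  15.8]), 28.1, np.float64(0.0957), 1020)
scene (array([516.2,  18.2]), 28.7, np.float64(0.0943), 189)
top (array([510.4,  -7.3]), 10.3, np.float64(0.0938), 14)
```

>>> carry_out --moves '[{"tx": -0.45, "ty": 0.2, "tz": -3.5, "wx": 0.0136, "wy": 0, "wz": 0, "claw": -1}, {"tx": 0, "ty": 0, "tz": -4.5, "wx": 0, "wy": 0, "wz": 0, "claw": -1}, {"tx": 0, "ty": 0, "tz": -4.5, "wx": 0, "wy": 0, "wz": 0, "claw": -1}, {"tx": 0, "ty": 0, "tz": -4, "wx": 0, "wy": 0, "wz": 0, "claw": -1}, {"tx": 0, "ty": 0, "tz": -1.5, "wx": 0, "wy": 0, "wz": 0, "claw": -1}, {"tx": 0, "ty": 0, "tz": 0, "wx": 0, "wy": 0, "wz": 0, "claw": -1}]'

```text
clock: 9.68
tcp_pos: [0.5137, 0.0182, 0.1397]
orientation: [0.0, 0.052, 0.999, -0.0]
wrist_force: [-0.3, -0.1, -0.0]
finger_gap: 0.0854
grip_force: 0.0
```

```bash
python3 - <<'E'
from ring import *
st()
print(ring("wrist",(.515,.0165),.095,.028))
im,W=pts("scene"); cv2.imwrite("pics/s4.png",cv2.resize(im[60:260,100:367],(800,600)))
E
```

```text
9.675 j [-0.121  0.243 -0.279  1.048 -0.    -0.017] tcp [0.5137 0.0182 0.1397] F [-0.3 -0.1 -0. ] gap 0.0854
tilt-fix rotvec [0.0005 0.0008 0.    ] closing deg 84.1
(array([513.7,  15.8]), 28.0, np.float64(0.0955), 3391)
```

View pics/s4.png

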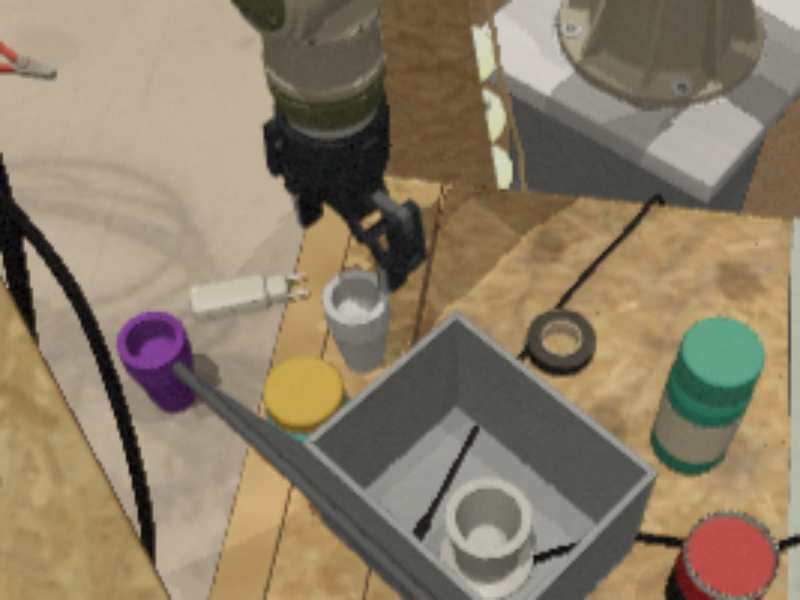

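The picture shows the open gripper straddling the line above the loose sleeve at (357,300), clear of the teal jar at (305,395). Descend and grasp.

>>> carry_out --moves '[{"tx": 0.03, "ty": -0.2, "tz": -2.6, "wx": 0, "wy": 0, "wz": 0, "claw": -1}, {"tx": 0, "ty": 0, "tz": -2.6, "wx": 0, "wy": 0, "wz": 0, "claw": -1}, {"tx": 0, "ty": 0, "tz": -2.6, "wx": 0, "wy": 0, "wz": 0, "claw": -1}, {"tx": 0, "ty": 0, "tz": 0, "wx": 0, "wy": 0, "wz": 0, "claw": -0.5}, {"tx": 0, "ty": 0, "tz": 0, "wx": 0, "wy": 0, "wz": 0, "claw": -0.4}, {"tx": 0, "ty": 0, "tz": 0, "wx": 0, "wy": 0, "wz": 0, "claw": -0.3}, {"tx": 0, "ty": 0, "tz": 0, "wx": 0, "wy": 0, "wz": 0, "claw": 0}, {"tx": 0, "ty": 0, "tz": 0, "wx": 0, "wy": 0, "wz": 0, "claw": 0}]' --newtons 35

```text
clock: 10.78
tcp_pos: [0.516, 0.0158, 0.0635]
orientation: [0.002, 0.052, 0.999, -0.0]
wrist_force: [0.1, 1.6, 6.4]
finger_gap: 0.054
grip_force: 37.4
```

>>> carry_out --moves '[{"tx": 0, "ty": 0, "tz": 0, "wx": 0, "wy": 0, "wz": 0, "claw": 0}, {"tx": 0, "ty": 0, "tz": 0, "wx": 0, "wy": 0, "wz": 0, "claw": 0}, {"tx": 0, "ty": 0, "tz": 1, "wx": 0, "wy": 0, "wz": 0, "claw": 0}, {"tx": 0, "ty": 0, "tz": 1, "wx": 0, "wy": 0, "wz": 0, "claw": 0}, {"tx": 0, "ty": 0, "tz": 0, "wx": 0, "wy": 0, "wz": 0, "claw": 0}]' --newtons 35

```text
clock: 11.4
tcp_pos: [0.5152, 0.0156, 0.0827]
orientation: [0.001, 0.052, 0.999, -0.0]
wrist_force: [0.8, -0.1, -2.1]
finger_gap: 0.054
grip_force: 37.7
```

>>> carry_out --moves '[{"tx": 0, "ty": 0, "tz": 3, "wx": 0, "wy": 0, "wz": 0, "claw": 0}, {"tx": 0, "ty": 0, "tz": 4.5, "wx": 0, "wy": 0, "wz": 0, "claw": 0}, {"tx": 0, "ty": 0, "tz": 4.5, "wx": 0, "wy": 0, "wz": 0, "claw": 0}, {"tx": 0, "ty": 0, "tz": 4, "wx": 0, "wy": 0, "wz": 0, "claw": 0}, {"tx": 0, "ty": 0, "tz": 3, "wx": 0, "wy": 0, "wz": 0, "claw": 0}, {"tx": 0, "ty": 0, "tz": 0, "wx": 0, "wy": 0, "wz": 0, "claw": 0}]'

```text
clock: 12.15
tcp_pos: [0.5157, 0.0155, 0.2737]
orientation: [0.003, 0.052, 0.999, -0.0]
wrist_force: [1.1, -0.0, -2.0]
finger_gap: 0.054
grip_force: 38.2
```

>>> carry_out --moves '[{"tx": 0.5, "ty": 2, "tz": 0, "wx": 0, "wy": 0, "wz": 0, "claw": 0}, {"tx": 1.2, "ty": 3, "tz": 0, "wx": 0, "wy": 0, "wz": 0, "claw": 0}, {"tx": 1.5, "ty": 3.5, "tz": 0, "wx": 0, "wy": 0, "wz": 0, "claw": 0}, {"tx": 1.5, "ty": 3.5, "tz": 0, "wx": 0, "wy": 0, "wz": 0, "claw": 0}, {"tx": 1.5, "ty": 3.5, "tz": 0, "wx": 0, "wy": 0, "wz": 0, "claw": 0}, {"tx": 1.5, "ty": 3, "tz": 0, "wx": 0, "wy": 0, "wz": 0, "claw": 0}, {"tx": 1, "ty": 2, "tz": 0, "wx": 0, "wy": 0, "wz": 0, "claw": 0}, {"tx": 0, "ty": 0, "tz": 0, "wx": 0, "wy": 0, "wz": 0, "claw": 0}]'

```text
clock: 13.15
tcp_pos: [0.601, 0.2219, 0.2684]
orientation: [-0.002, 0.051, 0.999, -0.001]
wrist_force: [-0.2, -0.3, -2.3]
finger_gap: 0.0539
grip_force: 38.2
```

```bash
python3 - <<'E'
from ring import *
st()
s=env.get_state()["tcp_pos"]
# in-hand sleeve: from wrist camera: collar rim; from scene: mouth and sleeve body
for n in("wrist","scene"):
    im,W=pts(n); np.save(n+"h.npy",W); cv2.imwrite(f"{n}h_raw.png",im)
    d=np.hypot(W[...,0]-s[0],W[...,1]-s[1]); z=W[...,2]
    for lo in np.arange(s[2]-.07,s[2]+.05,.01):
        m=(d<.04)&(z>lo)&(z<lo+.01)
        if m.sum()>30: c,r=cv2.minEnclosingCircle((W[m][:,:2]*1000).astype(np.float32)); print(n,lo.round(3),m.sum(),np.round(c,1),round(r,1))
    m=(np.hypot(W[...,0]-.602,W[...,1]-.222)<.045)&(abs(z-.086)<.004); q=W[m]
    if len(q)>20: c,r=cv2.minEnclosingCircle((q[:,:2]*1000).astype(np.float32)); print(n,"mouth",np.round(c,1),round(r,1),np.median(q[:,2]),len(q))
a=cv2.imread("sceneh_raw.png")[60:260,150:417]; b=cv2.imread("wristh_raw.png")
cv2.imwrite("pics/h5.png",np.hstack([cv2.resize(a,(400,300)),cv2.resize(b,(400,300))]))
E
```

```text
13.15 j [ 2.290e-01  4.470e-01  3.320e-01  1.459e+00 -1.000e-03  3.310e-01] tcp [0.601  0.2219 0.2684] F [-0.2 -0.3 -2.3] gap 0.0539
tilt-fix rotvec [ 0.0014 -0.0031  0.    ] closing deg 84.2
wrist 0.208 112 [588.1 222.8] 16.0
wrist 0.218 140 [588.  223.1] 17.7
wrist 0.228 176 [587.5 222.9] 18.6
wrist 0.238 226 [586.6 222.8] 19.9
wrist 0.248 278 [585.7 222.7] 21.0
wrist 0.258 319 [583.4 223.3] 19.7
wrist 0.268 3942 [589.4 222.6] 33.3
wrist 0.278 3059 [593.5 222.6] 39.3
wrist 0.288 3843 [594.  222.6] 39.3
wrist 0.298 8090 [594.2 222.6] 39.4
wrist 0.308 1444 [588.8 223.2] 38.0
wrist mouth [601.2 220.9] 32.9 0.08673700300689052 1233
scene 0.228 32 [609.2 229. ] 18.8
scene 0.238 36 [611.1 228.9] 19.6
scene 0.248 37 [613.7 229.6] 18.6
scene 0.258 40 [603.8 223.7] 23.7
scene 0.268 197 [609.3 224.6] 30.7
scene 0.278 119 [608.  221.2] 39.1
scene 0.288 122 [607.9 220.9] 39.0
scene 0.298 231 [609.  221.6] 37.8
scene 0.308 39 [614.7 221.2] 36.6
scene mouth [602.5 223.1] 33.3 0.08562209997688164 290
```

View pics/h5.png

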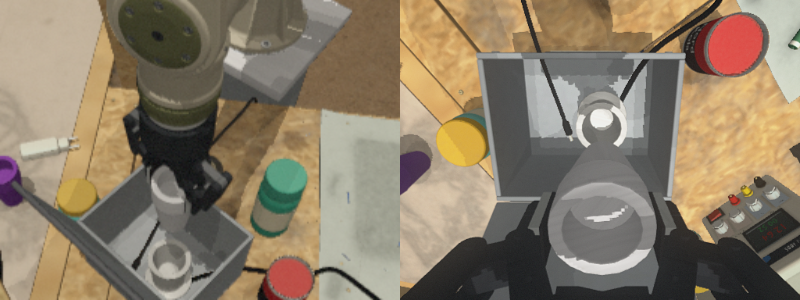

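The left half shows the sleeve held collar up over the outer sleeve, with the mouth at (168,262). The right half shows its rim at (600,228) and the outer mouth at (600,120). I fit the pose of the held sleeve to refine the alignment.

```bash
cat > fit.py <<'E'
import numpy as np
from scipy.optimize import least_squares
def taper(W,s,zlo,zhi,c0=None):
    c0=s[:2] if c0 is None else c0
    m=(np.hypot(W[...,0]-c0[0],W[...,1]-c0[1])<.045)&(W[...,2]>zlo)&(W[...,2]<zhi); return W[m]
def fit(q,z0,u0):
    # axis x,y at height z0, tilts, underside height u, cone
    f=lambda p:np.hypot(q[:,0]-p[0]-p[2]*(q[:,2]-z0),q[:,1]-p[1]-p[3]*(q[:,2]-z0))-(.018+(q[:,2]-u0)*9/65)
    r=least_squares(f,[*np.mean(q[:,:2],0),0,0],loss="soft_l1",f_scale=.001); return r.x,np.sqrt(np.mean(r.fun**2)),len(q)
E
python3 - <<'E'
from fit import *
s=np.array([.601,.2219,.2684])
A=np.load("wristh.npy");B=np.load("sceneh.npy")
# rim height
for n,W in(("wrist",A),("scene",B)):
    d=np.hypot(W[...,0]-.601,W[...,1]-.222); m=(d<.027)&(d>.021)&(abs(W[...,1]-.222)<.017)&(W[...,2]>.28)
    print(n,"rim z",m.sum(),np.percentile(W[...,2][m],[10,50,90]).round(4))
    q=taper(W,s,.212,.258)
    x,e,k=fit(q,.205,.2055); print(n,"axis at underside",x[:2].round(4),"tilt",x[2:].round(4),"rms",e.round(4),k)
qa=taper(A,s,.212,.258);qb=taper(B,s,.212,.258); x,e,k=fit(np.vstack([qa]+[qb]*5),.205,.2055);print("both",x.round(4),e.round(4))
E
```

```text
wrist rim z 2354 [0.3    0.3008 0.3505]
wrist axis at underside [0.5989 0.2218] tilt [ 0.0072 -0.0055] rms 0.0001 876
scene rim z 150 [0.2877 0.3002 0.3739]
scene axis at underside [0.5997 0.2227] tilt [ 0.0024 -0.0068] rms 0.0003 151
both [ 0.5993  0.2227  0.0043 -0.0111] 0.0004
```

>>> carry_out --moves '[{"tx": 0.25, "ty": -0.02, "tz": -2, "wx": 0, "wy": -0.003, "wz": 0, "claw": 0}, {"tx": 0, "ty": 0, "tz": -3.5, "wx": 0, "wy": 0, "wz": 0, "claw": 0}, {"tx": 0, "ty": 0, "tz": -3.5, "wx": 0, "wy": 0, "wz": 0, "claw": 0}, {"tx": 0, "ty": 0, "tz": -2, "wx": 0, "wy": 0, "wz": 0, "claw": 0}, {"tx": 0, "ty": 0, "tz": -1.2, "wx": 0, "wy": 0, "wz": 0, "claw": 0}, {"tx": 0, "ty": 0, "tz": -0.8, "wx": 0, "wy": 0, "wz": 0, "claw": 0}, {"tx": 0, "ty": 0, "tz": 0, "wx": 0, "wy": 0, "wz": 0, "claw": 0}, {"tx": 0, "ty": 0, "tz": 0, "wx": 0, "wy": 0, "wz": 0, "claw": 0}]'

```text
clock: 14.25
tcp_pos: [0.6045, 0.2206, 0.1426]
orientation: [0.003, 0.052, 0.999, 0.0]
wrist_force: [0.1, 0.1, -1.3]
finger_gap: 0.054
grip_force: 38.1
```

```bash
python3 - <<'E'
from ring import *
from fit import *
st(); s=env.get_state()["tcp_pos"]; u=s[2]-.0629
for n in("wrist","scene"):
    im,W=pts(n)
    q=taper(W,s,.0885,u+.052,(s[0]-.0015,s[1])); 
    d=np.hypot(W[...,0]-s[0],W[...,1]-s[1]); 
    if len(q)>20: x,e,k=fit(q,.086,u); print(n,"sleeve at mouth height",x.round(4),e.round(4),k)
    m=(np.hypot(W[...,0]-.602,W[...,1]-.222)<.045)&(abs(W[...,2]-.086)<.003)&(d>.0262); p=W[m]; print(n,"mouth pts",len(p))
    if len(p)>20:
        c,r=cv2.minEnclosingCircle((p[:,:2]*1000).astype(np.float32)); print(np.round(c,1),r,np.median(p[:,2]))
    if n=="scene": cv2.imwrite("pics/s6.png",cv2.resize(im[150:270,220:380],(800,600)))
E
```

```text
14.25 j [ 2.26e-01  4.77e-01  7.10e-02  1.16e+00 -1.00e-03  3.30e-01] tcp [0.6045 0.2206 0.1426] F [ 0.1  0.1 -1.3] gap 0.054
tilt-fix rotvec [0.0003 0.0054 0.    ] closing deg 84.0
wrist sleeve at mouth height [ 0.6029  0.2204 -0.0012 -0.0043] 0.0009 850
wrist mouth pts 2042
[601.  220.5] 32.825496673583984 0.08679783177080791
scene sleeve at mouth height [ 0.6041  0.2228 -0.0022 -0.0124] 0.0017 85
scene mouth pts 122
[603.3 223.1] 32.59004211425781 0.08600314561828559
```

View pics/s6.png

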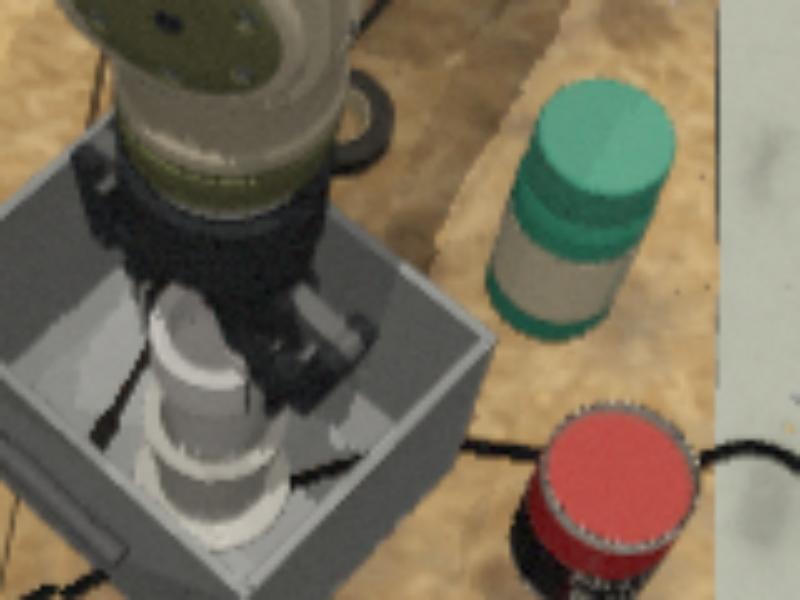

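The picture shows the sleeve entering the outer mouth at (213,440), upright and clear of the walls. I correct x by -1.2 mm and lower slowly.

>>> carry_out --moves '[{"tx": -0.12, "ty": 0.02, "tz": -0.8, "wx": 0, "wy": 0.003, "wz": 0, "claw": 0}, {"tx": 0, "ty": 0, "tz": -0.8, "wx": 0, "wy": 0, "wz": 0, "claw": 0}, {"tx": 0, "ty": 0, "tz": -0.8, "wx": 0, "wy": 0, "wz": 0, "claw": 0}, {"tx": 0, "ty": 0, "tz": -0.6, "wx": 0, "wy": 0, "wz": 0, "claw": 0}, {"tx": 0, "ty": 0, "tz": -0.4, "wx": 0, "wy": 0, "wz": 0, "claw": 0}, {"tx": 0, "ty": 0, "tz": -0.3, "wx": 0, "wy": 0, "wz": 0, "claw": 0}, {"tx": 0, "ty": 0, "tz": 0, "wx": 0, "wy": 0, "wz": 0, "claw": 0}, {"tx": 0, "ty": 0, "tz": 0, "wx": 0, "wy": 0, "wz": 0, "claw": 0}]'

```text
clock: 15.35
tcp_pos: [0.6029, 0.2207, 0.1049]
orientation: [0.001, 0.052, 0.999, -0.0]
wrist_force: [0.5, 0.3, -2.1]
finger_gap: 0.0542
grip_force: 38.2
```

```bash
cat > chk.py <<'E'
from ring import *
st(); s=env.get_state()["tcp_pos"]; g=s[:2]-[.0015,0]
for n in("wrist","scene"):
    im,W=pts(n); Z=W[...,2]; d=np.hypot(W[...,0]-g[0],W[...,1]-g[1])
    m=(np.hypot(W[...,0]-.602,W[...,1]-.222)<.045)&(abs(Z-.086)<.003)&(d>.0275); p=W[m]
    c,r=cv2.minEnclosingCircle((p[:,:2]*1000).astype(np.float32)); mz=np.median(p[:,2])
    k=(d<.027)&(d>.0205)&(abs(W[...,1]-g[1])<.017)&(Z>mz+.008)&(Z<mz+.065); h=Z[k]; hist,ed=np.histogram(h,np.arange(mz,mz+.066,.002)); i=hist.argmax()
    rim=np.median(h[abs(h-ed[i]-.001)<.002])
    print(n,"mouth",np.round(c,1),round(r,1),mz.round(4),"rim z",rim.round(4),"above mouth mm (seat 45):",((rim-mz)*1000).round(1),k.sum())
    cv2.imwrite(n+"c_raw.png",im)
E
python3 chk.py
```

```text
15.35 j [ 2.260e-01  5.000e-01  1.300e-02  1.082e+00 -1.000e-03  3.300e-01] tcp [0.6029 0.2207 0.1049] F [ 0.5  0.3 -2.1] gap 0.0542
tilt-fix rotvec [0.0005 0.0013 0.    ] closing deg 84.0
wrist mouth [600.3 220.4] 32.6 0.0868 rim z 0.1371 above mouth mm (seat 45): 50.3 2963
scene mouth [608.3 223.2] 32.2 0.0859 rim z 0.1365 above mouth mm (seat 45): 50.6 48
```

>>> carry_out --moves '[{"tx": 0, "ty": 0, "tz": -0.1, "wx": 0, "wy": 0, "wz": 0, "claw": 0}, {"tx": 0, "ty": 0, "tz": -0.1, "wx": 0, "wy": 0, "wz": 0, "claw": 0}, {"tx": 0, "ty": 0, "tz": -0.1, "wx": 0, "wy": 0, "wz": 0, "claw": 0}, {"tx": 0, "ty": 0, "tz": -0.05, "wx": 0, "wy": 0, "wz": 0, "claw": 0}, {"tx": 0, "ty": 0, "tz": 0, "wx": 0, "wy": 0, "wz": 0, "claw": 0}, {"tx": 0, "ty": 0, "tz": 0, "wx": 0, "wy": 0, "wz": 0, "claw": 0}]'

```text
clock: 16.2
tcp_pos: [0.6027, 0.2207, 0.1011]
orientation: [0.0, 0.052, 0.999, -0.0]
wrist_force: [0.1, -0.3, -1.7]
finger_gap: 0.0542
grip_force: 38.2
```

```bash
python3 chk.py
```

```text
16.2 j [ 2.260e-01  5.030e-01  7.000e-03  1.075e+00 -1.000e-03  3.300e-01] tcp [0.6027 0.2207 0.1011] F [ 0.1 -0.3 -1.7] gap 0.0542
tilt-fix rotvec [0.0006 0.0009 0.    ] closing deg 84.0
wrist mouth [600.4 220.4] 32.5 0.0868 rim z 0.1333 above mouth mm (seat 45): 46.5 2861
scene mouth [608. 223.] 32.2 0.0862 rim z 0.1327 above mouth mm (seat 45): 46.5 47
```

>>> carry_out --moves '[{"tx": 0, "ty": 0, "tz": -0.05, "wx": 0, "wy": 0, "wz": 0, "claw": 0}, {"tx": 0, "ty": 0, "tz": -0.05, "wx": 0, "wy": 0, "wz": 0, "claw": 0}, {"tx": 0, "ty": 0, "tz": 0, "wx": 0, "wy": 0, "wz": 0, "claw": 0}, {"tx": 0, "ty": 0, "tz": 0, "wx": 0, "wy": 0, "wz": 0, "claw": 0}, {"tx": 0, "ty": 0, "tz": 0, "wx": 0, "wy": 0, "wz": 0, "claw": 0}]'

```text
clock: 16.92
tcp_pos: [0.6028, 0.2207, 0.1001]
orientation: [0.001, 0.052, 0.999, -0.0]
wrist_force: [0.4, -0.2, -1.8]
finger_gap: 0.0539
grip_force: 38.2
```

>>> carry_out --moves '[{"tx": 0, "ty": 0, "tz": -0.03, "wx": 0, "wy": 0, "wz": 0, "claw": 0}, {"tx": 0, "ty": 0, "tz": 0, "wx": 0, "wy": 0, "wz": 0, "claw": 0}, {"tx": 0, "ty": 0, "tz": 0, "wx": 0, "wy": 0, "wz": 0, "claw": 0}]'

```text
clock: 17.3
tcp_pos: [0.6028, 0.2207, 0.0999]
orientation: [0.001, 0.052, 0.999, -0.0]
wrist_force: [0.9, -0.1, -1.8]
finger_gap: 0.0542
grip_force: 38.2
```

```bash
python3 chk.py
```

```text
17.3 j [ 2.260e-01  5.040e-01  6.000e-03  1.072e+00 -1.000e-03  3.300e-01] tcp [0.6028 0.2207 0.0999] F [ 0.9 -0.1 -1.8] gap 0.0542
tilt-fix rotvec [0.0006 0.0011 0.    ] closing deg 84.0
wrist mouth [599.5 220.9] 32.6 0.0868 rim z 0.1321 above mouth mm (seat 45): 45.3 2806
scene mouth [608.4 223.3] 32.1 0.0858 rim z 0.1311 above mouth mm (seat 45): 45.4 44
```

>>> carry_out --moves '[{"tx": 0, "ty": 0, "tz": 0, "wx": 0, "wy": 0, "wz": 0, "claw": -0.2}, {"tx": 0, "ty": 0, "tz": 0, "wx": 0, "wy": 0, "wz": 0, "claw": -0.28}, {"tx": 0, "ty": 0, "tz": 0, "wx": 0, "wy": 0, "wz": 0, "claw": -0.34}, {"tx": 0, "ty": 0, "tz": 0, "wx": 0, "wy": 0, "wz": 0, "claw": -0.4}, {"tx": 0, "ty": 0, "tz": 0, "wx": 0, "wy": 0, "wz": 0, "claw": -0.5}, {"tx": 0, "ty": 0, "tz": 0, "wx": 0, "wy": 0, "wz": 0, "claw": -0.65}, {"tx": 0, "ty": 0, "tz": 0, "wx": 0, "wy": 0, "wz": 0, "claw": -0.65}, {"tx": 0, "ty": 0, "tz": 0, "wx": 0, "wy": 0, "wz": 0, "claw": -0.65}]' --newtons 20

```text
clock: 18.4
tcp_pos: [0.6027, 0.2207, 0.0998]
orientation: [0.0, 0.052, 0.999, -0.0]
wrist_force: [0.1, -0.2, 0.1]
finger_gap: 0.0705
grip_force: 0.0
```

```bash
python3 chk.py; python3 -c "
import cv2,numpy as np
a=cv2.imread('scenec_raw.png')[150:270,220:380];b=cv2.imread('wristc_raw.png')
cv2.imwrite('pics/h7.png',np.hstack([cv2.resize(a,(400,300)),cv2.resize(b,(400,300))]))"
```

```text
18.4 j [ 2.260e-01  5.040e-01  6.000e-03  1.072e+00 -1.000e-03  3.300e-01] tcp [0.6027 0.2207 0.0998] F [ 0.1 -0.2  0.1] gap 0.0705
tilt-fix rotvec [0.0006 0.0008 0.    ] closing deg 84.0
wrist mouth [600.9 220.5] 32.9 0.0868 rim z 0.1296 above mouth mm (seat 45): 42.9 2939
scene mouth [603.8 222.6] 32.3 0.0859 rim z 0.1288 above mouth mm (seat 45): 42.9 41
```

View pics/h7.png

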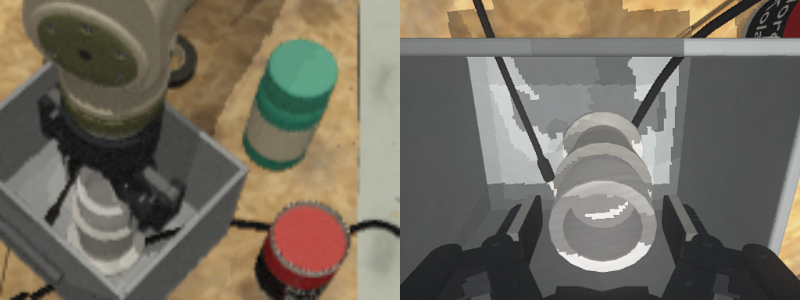

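The picture shows the sleeve resting upright in the outer sleeve, with both pads clear of the collar. It settled about 2 mm. Retreat straight up.

>>> carry_out --moves '[{"tx": 0, "ty": 0, "tz": 1, "wx": 0, "wy": 0, "wz": 0, "claw": -0.65}, {"tx": 0, "ty": 0, "tz": 2, "wx": 0, "wy": 0, "wz": 0, "claw": -0.65}, {"tx": 0, "ty": 0, "tz": 3, "wx": 0, "wy": 0, "wz": 0, "claw": -0.65}, {"tx": 0, "ty": 0, "tz": 4, "wx": 0, "wy": 0, "wz": 0, "claw": -0.65}, {"tx": 0, "ty": 0, "tz": 4, "wx": 0, "wy": 0, "wz": 0, "claw": -0.65}, {"tx": -2, "ty": 1, "tz": 3, "wx": 0, "wy": 0, "wz": 0, "claw": -0.65}, {"tx": -2, "ty": 1, "tz": 1, "wx": 0, "wy": 0, "wz": 0, "claw": -0.65}, {"tx": 0, "ty": 0, "tz": 0, "wx": 0, "wy": 0, "wz": 0, "claw": -0.65}]'

```text
clock: 19.5
tcp_pos: [0.5614, 0.2417, 0.2809]
orientation: [0.001, 0.051, 0.999, -0.0]
wrist_force: [0.4, -0.0, -0.3]
finger_gap: 0.0705
grip_force: 0.0
```

```bash
python3 - <<'E'
from ring import *
st()
for n in("wrist","scene"):
    im,W=pts(n); d=np.hypot(W[...,0]-.602,W[...,1]-.222)
    m=(d<.034)&(W[...,2]>.123)&(W[...,2]<.14); q=W[m]
    c,r=cv2.minEnclosingCircle((q[:,:2]*1000).astype(np.float32)); l=np.linalg.lstsq(np.c_[q[:,:2]-q[:,:2].mean(0),np.ones(len(q))],q[:,2],rcond=None)[0]; print(n,"rim",np.round(c,1),round(r,1),"slope",l[:2].round(3),"z",l[2].round(4),len(q))
    if n=="scene": cv2.imwrite("pics/s8.png",cv2.resize(im,(800,600)))
    for k,g,h,rr in(("teal",(.605,.039),.086,.034),("green",(.411,.2945),.152,.033),("can",(.521,.382),.097,.035),("tape",(.396,.150),.018,.031)): 
        if n=="scene": print(k,ring(n,g,h,rr))
E
```

```text
19.5 j [ 2.76e-01  3.79e-01  2.60e-01  1.45e+00 -1.00e-03  3.78e-01] tcp [0.5614 0.2417 0.2809] F [ 0.4 -0.  -0.3] gap 0.0705
tilt-fix rotvec [0.0001 0.0021 0.    ] closing deg 84.2
wrist rim [601.  220.8] 28.0 slope [ 0.002 -0.001] z 0.129 1392
scene rim [603.3 222.8] 27.9 slope [-0.006  0.003] z 0.1281 267
teal (array([605.6,  39.7]), 32.3, np.float64(0.0855), 502)
green (array([412.7, 295.3]), 31.6, np.float64(0.1509), 533)
can (array([522.4, 381.9]), 34.2, np.float64(0.094), 231)
tape (array([399.2, 151.7]), 32.1, np.float64(0.017), 252)
```

View pics/s8.png

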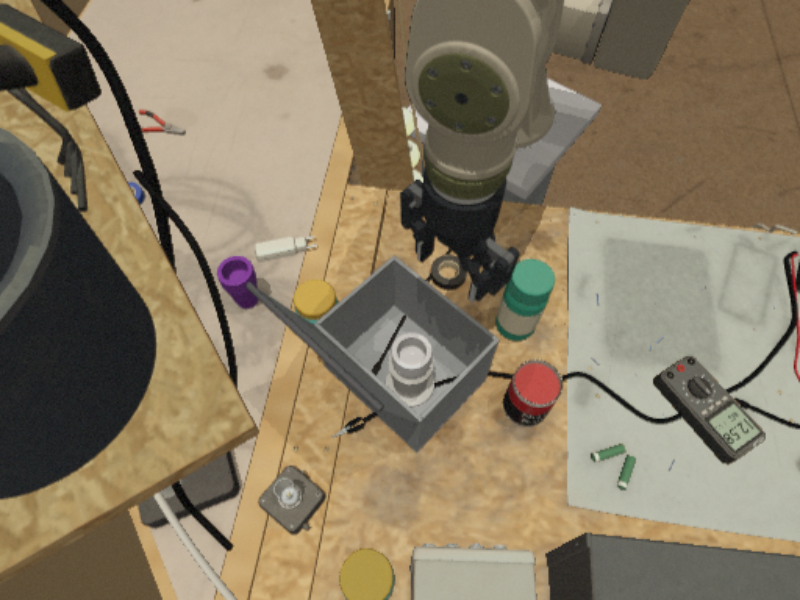

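The picture shows the sleeve seated upright at (411,352), the lid still open, the bystanders in place and the gripper clear. Handing in.

```bash
python3 -c "
from workcell import env
print(env.hand_in())"
```

```text
the job is handed in; nothing more can be done
None
```

The job is handed in: the lid leans back open by itself, the loose sleeve rests upright in the larger sleeve after settling about 2 mm when I let go, and the jars, can and tape are where they stood.

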